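# Crack open the rice cooker and catch the lid

## Robot

A 6-joint arm with a two-finger parallel gripper is mounted at the origin on the work surface. World frame = base frame: x ahead of the robot, y to its left, z up, the work surface at z = 0. Lengths are in m, angles in degrees, forces in N, time in s.
With the tool pointing down it reaches from about 0.3 to 0.75 m from the base axis. Payload 8.5 kg.
Tool frame: the origin (TCP) lies at the very end of the fingers, on their centre line; the grasp point (between the pads) lies 19 mm behind it; z points along the fingers, y is the line along which they close (so a half turn about z gives the same grasp; the last joint's range is limited). The gripper opens to 85 mm and grips with 20 to 120 N. Pads are 22 mm wide; open, the fingers measure 114 mm over their backs; the gripper's body (76 mm by 85 mm) begins 54 mm behind the grasp point. The pads swing forward as they close: fully open they stand 13 mm farther back than shut.
Start: joints at [53.841, 21.807, 74.336, -0, 83.858, -12.336], TCP at [0.222, 0.503, 0.231] pointing down, gripper open.
Joint ranges: [-178.18, 178.18], [-50.72, 133.34], [12.68, 142.11], [-81.47, 261.47], [9.98, 163.14], [-165.26, 165.26]. Speed limits (degrees/s): [136.94, 136.94, 180, 180, 180, 180].

## Interface

Orientations are given as a 3x3 rotation matrix whose columns are the frame's x, y, z axes.
In Python, from rig import env, optics, spotter gives the robot as it stands.
- The arm moves only by the shell command python3 -m crank 'ROWS' [FORCE]. ROWS is JSON, one flat list of numbers, 5 for each row, row after row: the finger opening in cm, from 0 to 8.54, then the shift along the tool's x, y, z in cm, then the turn about the tool's z in rad. A call has exactly 8 rows; each row shifts and turns the commanded pose from where the row before left it, along the tool's axes as they then stand; what a row does not reach is not made up. A row lasts 1/12 s, in which the tool goes at most 41.7 mm and 7.16 degrees, less where a joint would pass 70% of its speed; a pose out of reach is approached as far as the arm can. A call is refused whole if a number of a shift passes 4.17 or a number of a turn 0.125, either way. A call with a gripper value outside its range is refused whole. The fingers move at their own pace and stop on an object; FORCE is the grip in N (left out, the last holds). Time passes only in rows, so rows that do not move let the fingers close, or fill a call up. It gives the time, the measured TCP pose, the force, the opening and the grip force at its end, in the units of the state.
- env.observe(): the state, without advancing time (a new reading comes with each control period).
- optics.get_image(name): name is "scene" or "side" or "wrist"; returns a dict with "color" (400x640x3 uint8, red, green, blue), "intrinsics" (3x3 intrinsics, pixels), "pose" (4x4, takes a point from camera to world coordinates). Camera axes: x right, y up, looking along -z (the intrinsics and any distortion apply to the point x, -y, -z); pixel columns grow to the right and rows downward; lengths in m; the calibration is good to about 2 mm. The wrist camera is an equidistant fisheye: a pixel r from the principal point sees the ray r / f radians off the axis. A picture is of the moment at which its call begins. There is no depth.
- env.close_job(): hands the job in; it is judged then, once.
Trained networks look in a picture, given as the dict that the camera call returned (one of the last four; its "shot" number tells which), for a name from the list of things; names that differ only in an ending like _2 or _b are one class to them, and where a whole thing is asked for, a point or a joint stands for the part that bears it (a point fixed in the world has none). Each returns a list of dicts, best first, with "score" (0 to 1); they miss things now and then, are a little off and sometimes report something else, mostly with a low value. They report only what shows in the picture. A call takes as long as a camera call.
- spotter.look_for(picture, query): "at" ([column, row] as shares, 0 to 1, of the picture: columns of its width, rows of its height, amid what is visible of it).
The state is a dict: "time_s": time; "q": joint angles; "qvel": joint speeds; "joint_efforts": joint torques, N m; "position": TCP position; "tool_rot": TCP orientation; "ft_force": force on the tool from outside, world axes, zero at the start; "wrist_torque": the same for the moment, N m; "grip_width": finger opening in m; "gripper_force": force on a finger pad.
Only numpy, scipy, OpenCV 4.12 (cv2) and the standard library are available. Lean on these libraries where they do the work, as an engineer would, in place of code of your own. Each camera call takes 0.05 s, during which the arm holds its last target. There are 200 camera calls.

## Task

Let the rice cooker vent: press its lid-release button with one fingertip and stop the lid with the other finger as it springs up, so that it never flies open. Let it up under that finger, with the button released, until the lid stands about 30 mm open at the front, and finish while still holding it there. Do not shove or lift the cooker, and leave everything else where it stands.

Things in the scene. Friction and masses are not known exactly. Their poses are not given: they have to be found in the camera images.
- cooker: The rice cooker: white, 270 mm deep, 215 mm wide, 184 mm to the top of its button; it stands loose on rubber feet and weighs about 3 kg. Origin: centre of its underside, on the worktop. Its x axis runs from the front (button, control panel) to the back (lid hinge); z is up. Along x from the origin: button at -110 mm, lid from -83 mm to the hinge line at +110 mm. The hinge line runs along the cooker's y, 145 mm above the worktop.
- button_top (a point): Centre of the top face of the black lid-release button, a pad 18 mm (cooker x) by 28 mm (cooker y) in the white brow in front of the lid. Its top is 184 mm above the worktop and 8 mm proud of the brow. Moves with the button.
- button (a joint): Travel of the button in m: 0 up, 0.006 fully down (straight down). It springs back; 2 N starts it, 6 N takes it fully down. Past about 0.004 the latch lets the lid go, and it does not catch again during this job.
- lid_panel (a point): Centre of the flat dark-grey panel on the lid's top (116 mm along cooker x, 140 mm along cooker y). With the lid shut the panel lies level, 170 mm above the worktop, that is 8 mm below the top of the fully pressed button; its front edge is 42 mm and its back edge 158 mm behind the button's centre. Behind it is a round grey steam vent, 6 mm proud. Moves with the lid.
- lid_front (a point): Middle of the lower front edge of the lid, 193 mm from the hinge line. With the lid shut it is 139 mm above the worktop, on the cooker's rim: its height above that is the opening at the front. Moves with the lid.
- lid (a joint): Angle of the lid in rad: 0 shut, grows as its front edge rises, 1.55 stands open. Latched at the start. Its hinge spring throws it open as soon as the latch lets go, to 0.35 rad in under 0.2 s, unless something is over it; resting on a finger 60 to 90 mm behind the button it pushes up with about 2 to 5 N and follows the finger when that rises.
- toaster: Steel and black two-slot toaster, 290 mm (its x) by 165 mm, 183 mm high, fixed; lever at its -x end. It and the cooker stand side by side, either way round. Origin: centre of its underside.
- measuring_cup: Blue plastic rice measuring cup, 68 mm across, 62 mm high, loose. Origin: centre of its underside.
- rice_paddle: Green plastic rice paddle lying flat, 167 mm long, 8 mm thick, loose; blade towards its +x. Origin: on its underside, near the middle.
- spice_jar: Amber glass spice jar with a red lid, 42 mm across, 95 mm high, loose, between cooker and toaster. Origin: centre of its underside.
- mug: Blue mug, 80 mm across, 92 mm high, loose. Origin: centre of its underside.
- bowl: White bowl, 130 mm across, 55 mm high, loose, on the chopping board. Origin: centre of its underside.
- oil_bottle: Green oil bottle, 60 mm across, 215 mm high, loose. Origin: centre of its underside.
- custard_tin: Yellow tin, 90 mm across, 125 mm high, loose, on the chopping board. Origin: centre of its underside.

How it is judged (in metres and radians):
On the way:
1. a fingertip presses the release button down until the latch lets go (value of joint button above 0.003 m and contact force between the fingers and button above 0.5 N).
At the end, for the whole second after the job is handed in: The lid stands still, 18 to 42 mm open at the front (0.095 to 0.22 rad), held down against its spring by a finger (more than 0.5 N); the button is up again and the cooker stands level within 20 mm of where it was (value of joint lid between 0.095 and 0.22 rad and contact force between the fingers and lid above 0.5 N and velocity of joint lid between -0.15 and 0.15 rad/s and value of joint button below 0.002 m and distance of cooker from where it was at the start of the episode below 0.02 m and angle between cooker's own z axis and vertical below 0.05 rad); the arm keeps its last pose, push and grip.
It fails at once if the lid gets away: it swings open past 0.35 rad (67 mm at the front) (value of joint lid above 0.35 rad).
It fails at once if the cooker is shoved more than 20 mm, lifted or tipped (distance of cooker from where it was at the start of the episode above 0.02 m or angle between cooker's own z axis and vertical above 0.08 rad).
It fails at once if a bystander is moved more than 20 mm or picked up (distance of any of measuring_cup, rice_paddle, spice_jar, mug, bowl, oil_bottle, custard_tin from where it was at the start of the episode above 0.02 m).
It also fails if it takes over 35 s, if anything falls off the work surface, if the arm or the gripper's body presses on something with over 40 N, if the wrist force passes 120 N, or if a joint passes its speed limit or range.

## Working session

There is one attempt and no reset: what is moved stays moved. The work goes in short steps, Python scripts to look and compute and a shell command to move; the robot and the scene stay as the last step left them, time stands still between calls to the robot, and variables do not carry over. Pictures are saved under pics/ and viewed, at most 10 in all, crops included, and the job is handed in when it is done.

```bash
mkdir -p pics; cat > h.py <<'E'
import numpy as np, cv2
from rig import env, optics, spotter
def ray(p,at):
    K=np.array(p["intrinsics"]);T=np.array(p["pose"])
    u,v=at[0]*640,at[1]*400
    d=np.array([(u-K[0,2])/K[0,0],-(v-K[1,2])/K[1,1],-1.])
    return T[:3,3],T[:3,:3]@d
def at_z(p,at,z):
    o,d=ray(p,at); return o+d*(z-o[2])/d[2]
def tri(rs):
    A=0;b=0
    for o,d in rs:
        d=d/np.linalg.norm(d);P=np.eye(3)-np.outer(d,d);A=A+P;b=b+P@o
    return np.linalg.solve(A,b)
E
python3 - <<'E'
from h import *
s=env.observe();print(s["time_s"],s["position"],s["tool_rot"],s["ft_force"])
pp={}
for n in("scene","side"):
    p=optics.get_image(n);pp[n]=p;cv2.imwrite(f"pics/{n}0.png",p["color"][:,:,::-1])
H=dict(cooker=.09,button_top=.184,lid_panel=.17,lid_front=.139,toaster=.09,measuring_cup=.03,spice_jar=.05,mug=.045,bowl=.03,oil_bottle=.1,custard_tin=.06)
for k,h in H.items():
    rs=[]
    for n,p in pp.items():
        r=spotter.look_for(p,k)
        if r:
            a=r[0]["at"];rs.append(ray(p,a));print(k,n,round(r[0]["score"],2),np.round([a[0]*640,a[1]*400]),at_z(p,a,h).round(3))
    if len(rs)==2:print("   tri",tri(rs).round(3))
print(env.observe()["time_s"])
E
```

```text
0.0 [0.2219717  0.50289215 0.23069383] [[-9.14791847e-01  4.03924510e-01 -9.30473656e-04]
 [ 4.03925418e-01  9.14791124e-01 -1.20688593e-03]
 [ 3.63698232e-04 -1.47989137e-03 -9.99998839e-01]] [ 0.51374441 -0.86269747 -0.25334234]
cooker scene 0.69 [430. 160.] [0.46  0.532 0.09 ]
cooker side 0.84 [368. 244.] [ 0.641 -0.185  0.09 ]
   tri [0.724 0.078 0.161]
button_top scene 0.63 [264. 204.] [ 0.542 -0.175  0.184]
lid_panel scene 0.89 [273. 239.] [ 0.678 -0.199  0.17 ]
lid_panel side 0.89 [378. 231.] [ 0.65  -0.219  0.17 ]
   tri [ 0.663 -0.197  0.152]
lid_front scene 0.82 [271. 239.] [ 0.645 -0.194  0.139]
lid_front side 0.97 [379. 231.] [ 0.676 -0.189  0.139]
   tri [ 0.664 -0.202  0.156]
toaster scene 0.85 [399. 202.] [0.623 0.267 0.09 ]
toaster side 0.81 [312. 176.] [0.637 0.258 0.09 ]
   tri [0.634 0.256 0.097]
measuring_cup scene 0.62 [306. 191.] [0.353 0.041 0.03 ]
measuring_cup side 0.57 [272. 243.] [0.376 0.015 0.03 ]
   tri [0.374 0.025 0.036]
spice_jar scene 0.55 [321. 225.] [ 0.567 -0.     0.05 ]
spice_jar side 0.56 [322. 228.] [ 0.557 -0.002  0.05 ]
   tri [0.56  0.004 0.043]
mug scene 0.86 [145. 262.] [ 0.473 -0.541  0.045]
mug side 0.56 [382. 350.] [ 0.492 -0.538  0.045]
   tri [ 0.486 -0.541  0.055]
bowl scene 0.56 [452. 183.] [0.561 0.574 0.03 ]
bowl side 0.87 [271. 149.] [0.593 0.614 0.03 ]
   tri [0.577 0.558 0.055]
oil_bottle scene 0.63 [169. 223.] [ 0.393 -0.446  0.1  ]
oil_bottle side 0.7 [329. 329.] [ 0.37  -0.453  0.1  ]
   tri [ 0.375 -0.446  0.087]
custard_tin scene 0.84 [428. 162.] [0.433 0.554 0.06 ]
custard_tin side 0.58 [244. 154.] [0.457 0.575 0.06 ]
   tri [0.449 0.54  0.077]
1.2
```

View pics/scene0.png

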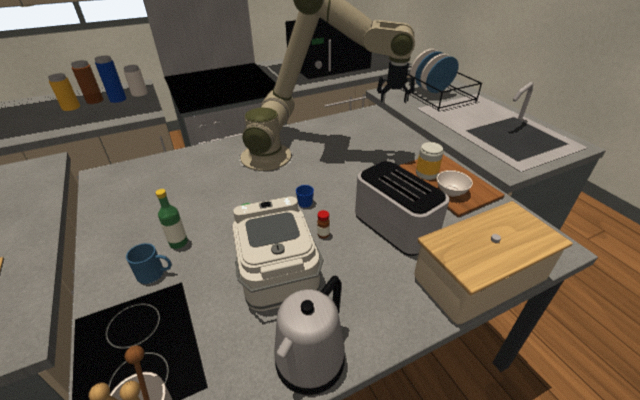

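View pics/side0.png

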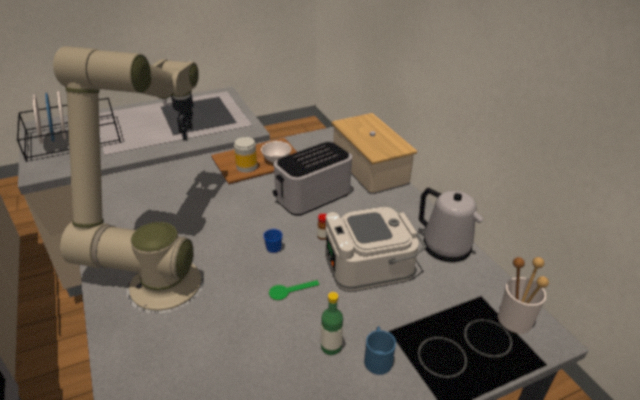

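The cooker is at about (0.65, -0.19) with its button towards the robot (scene pixel 264,204). Its panel is centred near (273,229) in scene and (373,226) in side. The spice jar is to its left and the paddle lies in front and to the right. I'll move over it high, then check from the wrist camera.

```bash
python3 -m crank '[8.5,-3,-2.4,-0.8,0, 8.5,-3,-2.4,-0.8,0, 8.5,-3,-2.4,-0.8,0, 8.5,-3,-2.4,-0.8,0, 8.5,-3,-2.4,-0.8,0, 8.5,-3,-2.4,-0.8,0, 8.5,-3,-2.4,-0.8,0, 8.5,-3,-2.4,-0.8,0]'; python3 -m crank '[6,-3,-2.4,0,0, 6,-3,-2.4,0,0, 6,-3,-2.4,0,0, 6,-3,-2.4,0,0, 6,-3,-2.4,0,0, 6,-3,-2.4,0,0, 6,-3,-2.4,0,0, 6,-3,-2.4,0,0]'; python3 -m crank '[6,0,0,0,0.125, 6,0,0,0,0.125, 6,0,0,0,0.125, 6,0,0,0,0.125, 6,0,0,0,0.125, 6,0,0,0,0.125, 6,0,0,0,0.125, 6,0,0,0,0.125]'
```

```text
time_s: 1.87
position: [0.3645, 0.2288, 0.2959]
tool_rot: [[-0.915, 0.404, 0.001], [0.404, 0.915, 0.0], [-0.0, 0.0, -1.0]]
ft_force: [1.0, 1.1, -0.3]
grip_width: 0.0848
gripper_force: 0.0
time_s: 2.53
position: [0.5066, -0.044, 0.2954]
tool_rot: [[-0.915, 0.404, 0.0], [0.404, 0.915, -0.0], [-0.0, 0.0, -1.0]]
ft_force: [0.1, 0.4, 0.3]
grip_width: 0.06
gripper_force: 0.0
time_s: 3.2
position: [0.5061, -0.042, 0.2953]
tool_rot: [[-0.148, 0.989, 0.0], [0.989, 0.148, -0.0], [-0.0, 0.0, -1.0]]
ft_force: [0.7, 0.5, -0.3]
grip_width: 0.0598
gripper_force: 0.0
```

```bash
python3 -m crank '[6,-3.5,1.3,0,0, 6,-3.5,1.3,0,0, 6,-3.5,1.3,0,0, 6,-3.5,1.3,0,0, 6,0,0,0,0.12, 6,0,0,0,0.12, 6,0,0,0,0.1, 6,0,0,0,0]'
python3 - <<'E'
from h import *
p=optics.get_image("wrist");cv2.imwrite("pics/w1.png",p["color"][:,:,::-1])
s=env.observe();print(s["position"],s["tool_rot"],s["q"])
print(p["intrinsics"],p["pose"])
for k in("button_top","lid_panel","lid_front","cooker"):
    for r in spotter.look_for(p,k)[:2]:print(k,r["score"],r["at"][0]*640,r["at"][1]*400)
q=optics.get_image("scene");cv2.imwrite("pics/s1.png",cv2.resize(q["color"][160:310,190:350,::-1],(640,600),interpolation=2))
E
```

```text
time_s: 3.87
position: [0.5792, -0.1726, 0.2951]
tool_rot: [[0.188, 0.982, -0.0], [0.982, -0.188, 0.0], [0.0, -0.0, -1.0]]
ft_force: [0.7, -0.8, 0.5]
grip_width: 0.0603
gripper_force: 0.0
[ 0.57912519 -0.1724013   0.29523878] [[ 1.82116152e-01  9.83277013e-01 -1.52069986e-04]
 [ 9.83277024e-01 -1.82116146e-01  5.49479502e-05]
 [ 2.63346565e-05 -1.59533833e-04 -9.99999987e-01]] [-2.77904217e+01  2.56347410e+01  5.77012179e+01 -1.28587625e-03
  9.66732170e+01 -1.72975271e+01]
[[309.70691629   0.         318.34851896]
 [  0.         309.70691629 200.8563212 ]
 [  0.           0.           1.        ]] [[ 9.82196128e-01  1.78831382e-01  5.75334866e-02  5.94626312e-01]
 [-1.87856099e-01  9.36492372e-01  2.96128557e-01 -9.55862067e-02]
 [-9.22592228e-04 -3.01664339e-01  9.53413748e-01  4.39032175e-01]
 [ 0.00000000e+00  0.00000000e+00  0.00000000e+00  1.00000000e+00]]
button_top 0.73 268.928 205.68
lid_panel 0.64 393.92 179.07999999999998
lid_front 0.68 390.208 181.32
cooker 0.59 371.712 177.68
```

View pics/w1.png

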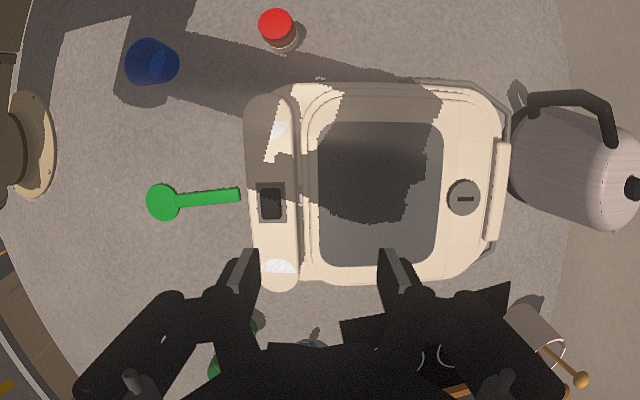

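View pics/s1.png

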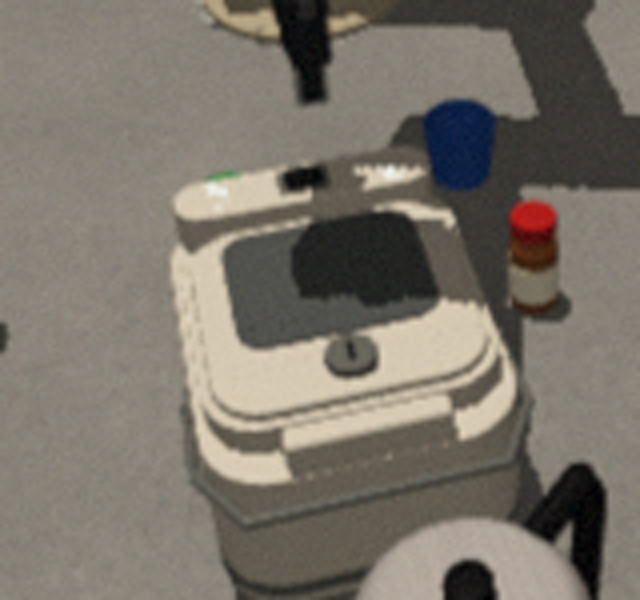

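The wrist view shows the button at (270,203), the panel spanning about (316..444, 122..267) and the vent at (463,197). The fingertips are at (250,255) and (388,255), higher up and nearer the camera.

```bash
cat >> h.py <<'E'
def fray(p,u,v):
    K=np.array(p["intrinsics"]);T=np.array(p["pose"])
    x,y=u-K[0,2],v-K[1,2];r=np.hypot(x,y);t=r/K[0,0]
    d=np.array([np.sin(t)*x/r,-np.sin(t)*y/r,-np.cos(t)]);return T[:3,3],T[:3,:3]@d
def fz(p,u,v,z):
    o,d=fray(p,u,v);return o+d*(z-o[2])/d[2]
E
python3 - <<'E'
from h import *
p=optics.get_image("wrist");s=env.observe()
pts=dict(btn=(270.5,203,.184),c1=(317.5,122,.17),c2=(444,122,.17),c3=(437,265,.17),c4=(318,268,.17),vent=(463,197,.176),f1=(252,250,.295),f2=(384,250,.295))
P={k:fz(p,*v) for k,v in pts.items()}
for k in P:print(k,P[k].round(4))
c=sum(P[f"c{i}"] for i in range(1,5))/4;d=c-P["btn"];print(c,np.hypot(d[0],d[1]),np.degrees(np.arctan2(d[1],d[0])))
for a,b in(("c1","c2"),("c4","c3"),("c4","c1"),("btn","vent")):
    d=P[b]-P[a];print(a,b,np.hypot(*d[:2]),np.degrees(np.arctan2(d[1],d[0])))
u=np.array([.982,-.187]);R=np.array(s["tool_rot"])
print("tool y ang",np.degrees(np.arctan2(R[1,1],R[0,1])))
q=optics.get_image("scene")
r=spotter.look_for(q,"button_top")
if r:print(at_z(q,r[0]["at"],.184))
# crop px (302,179)/4 + (190,160)
print("scene btn by eye",at_z(q,((190+302/4)/640,(160+177/4)/400),.184))
print("tool frame btn", R.T@(P["btn"]-s["position"]))
E
```

```text
btn [ 0.5378 -0.1689  0.184 ]
c1 [ 0.5907 -0.1087  0.17  ]
c2 [ 0.7045 -0.1258  0.17  ]
c3 [ 0.6878 -0.2709  0.17  ]
c4 [ 0.5653 -0.2478  0.17  ]
vent [ 0.7158 -0.1985  0.176 ]
f1 [ 0.5463 -0.1604  0.295 ]
f2 [ 0.6148 -0.1731  0.295 ]
[ 0.6370552  -0.18830231  0.17      ] 0.10118250930746178 -11.074141307462671
c1 c2 0.11506134487855965 -8.526383122613465
c4 c3 0.12467129326481755 -10.653266756959821
c4 c1 0.1414178618535925 79.64773163648141
btn vent 0.18050885492243576 -9.448727064717215
tool y ang -10.51859045388472
[ 0.55072396 -0.17550766  0.184     ]
scene btn by eye [ 0.5445047  -0.17183418  0.184     ]
tool frame btn [-0.00427796 -0.04129329  0.11140428]
```

Yaw is about -10.3° and the tool is aligned with it. The panel size (about 120 x 141) and the button-to-panel distance (101 mm) agree with the given sizes. I'll descend to just above the button, then check.

```bash
python3 -m crank '[6,-0.4,-0.3,1,0, 6,0,0,2,0, 6,0,0,2,0, 6,0,0,2,0, 6,0,0,1.5,0, 6,0,0,0.7,0, 6,0,0,0,0, 6,0,0,0,0]'
python3 - <<'E'
from h import *
p=optics.get_image("wrist");cv2.imwrite("pics/w2.png",p["color"][:,:,::-1])
q=optics.get_image("side");cv2.imwrite("pics/d2.png",cv2.resize(q["color"][190:290,300:440,::-1],(784,560),interpolation=2))
s=env.observe();R=np.array(s["tool_rot"]);print(s["position"],s["ft_force"])
for r in spotter.look_for(p,"button_top")[:1]:
    u,v=r["at"][0]*640,r["at"][1]*400;print(u,v,fz(p,u,v,.184),R.T@(fz(p,u,v,.184)-s["position"]))
E
```

```text
time_s: 4.98
position: [0.5757, -0.1758, 0.2039]
tool_rot: [[0.184, 0.983, 0.001], [0.983, -0.184, -0.0], [-0.0, 0.001, -1.0]]
ft_force: [-1.0, 0.3, 0.6]
grip_width: 0.0602
gripper_force: 0.0
[ 0.57591374 -0.17592041  0.20458889] [-0.95788945  0.80971421 -0.08737617]
254.784 238.07999999999998 [ 0.54018387 -0.16543034  0.184     ] [ 0.00376016 -0.0370926   0.02050774]
```

View pics/w2.png

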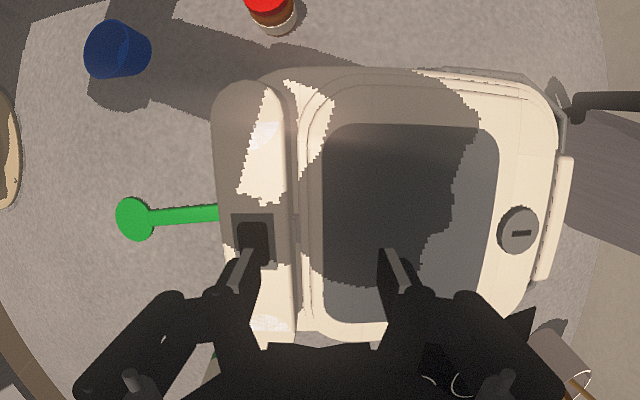

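View pics/d2.png

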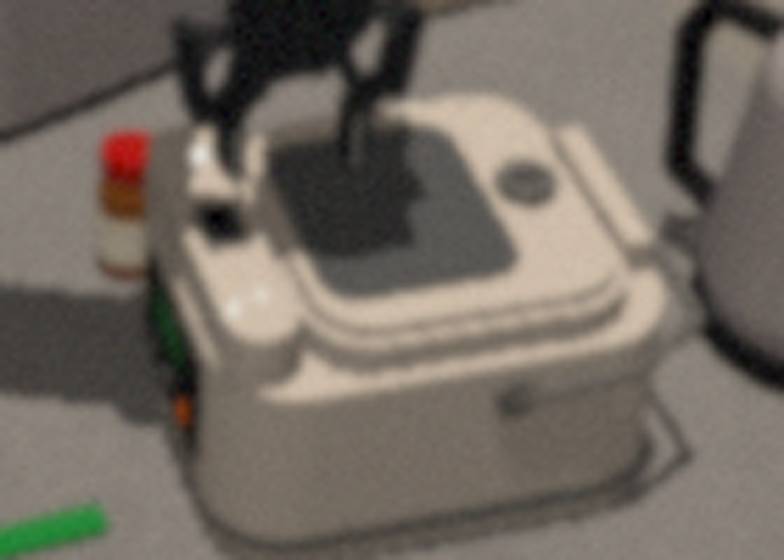

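The fingers straddle the button (254,240) and the panel. The side view has the fingertip at crop (232,165) and the button at (215,215). Next I'll check the projected alignment.

```bash
python3 - <<'E'
from h import *
p=optics.get_image("wrist");q=optics.get_image("side");s=env.observe();R=np.array(s["tool_rot"]);t=np.array(s["position"])
for z in(.184,):
  for uv in((236,222),(270,222),(254,222),(272,264)):print(uv,(R.T@(fz(p,*uv,z)-t)).round(4))
for uv in((246,250),(240,253),(252,248),(386,250)):print("tip",uv,(R.T@(fz(p,*uv,t[2]+.004)-t)).round(4))
def proj(P):
    T=np.array(q["pose"]);c=T[:3,:3].T@(P-T[:3,3]);K=np.array(q["intrinsics"])
    u=K[0,0]*c[0]/-c[2]+K[0,2];v=K[1,1]*-c[1]/-c[2]+K[1,2];return (np.array([u,v])-[300,190])*5.6
for l in([0,-.037,0],[0,.037,0],[0,-.037,-.005],[0,-.037,.0205],[-.01,-.037,.0205],[0,-.04,.0205]):
    print(l,proj(t+R@np.array(l)).round())
E
```

```text
(236, 222) [ 0.0135 -0.0474  0.0201]
(270, 222) [ 0.0137 -0.0271  0.0201]
(254, 222) [ 0.0136 -0.0365  0.0201]
(272, 264) [-0.0139 -0.0275  0.0202]
tip (246, 250) [ 0.0076 -0.0365 -0.0041]
tip (240, 253) [ 0.0058 -0.0399 -0.0041]
tip (252, 248) [ 0.0088 -0.0332 -0.0041]
tip (386, 250) [ 0.0076  0.0355 -0.0039]
[0, -0.037, 0] [222. 182.]
[0, 0.037, 0] [349. 163.]
[0, -0.037, -0.005] [222. 175.]
[0, -0.037, 0.0205] [221. 210.]
[-0.01, -0.037, 0.0205] [226. 222.]
[0, -0.04, 0.0205] [216. 211.]
```

```bash
python3 -m crank '[6,0,0,0.5,0, 6,0,0,0.5,0, 6,0,0,0.4,0, 6,0,0,0.2,0, 6,0,0,0.2,0, 6,0,0,0,0, 6,0,0,0,0, 6,0,0,0,0]'; python3 -m crank '[6,0,0,0.1,0, 6,0,0,0.1,0, 6,0,0,0.1,0, 6,0,0,0.1,0, 6,0,0,0,0, 6,0,0,0,0, 6,0,0,0,0, 6,0,0,0,0]'
```

```text
time_s: 5.9
position: [0.5755, -0.1758, 0.1855]
tool_rot: [[0.184, 0.983, 0.0], [0.983, -0.184, -0.0], [-0.0, 0.0, -1.0]]
ft_force: [-0.6, -0.5, -0.5]
grip_width: 0.0597
gripper_force: 0.0
time_s: 6.57
position: [0.5755, -0.1757, 0.1814]
tool_rot: [[0.184, 0.983, 0.0], [0.983, -0.184, -0.0], [-0.0, 0.0, -1.0]]
ft_force: [0.1, 0.3, 0.2]
grip_width: 0.0599
gripper_force: 0.0
```

```bash
python3 -m crank '[6,0,0,0.1,0, 6,0,0,0.1,0, 6,0,0,0.1,0, 6,0,0,0,0, 6,0,0,0,0, 6,0,0,0,0, 6,0,0,0,0, 6,0,0,0,0]';python3 -m crank '[6,0,0,0.1,0, 6,0,0,0.1,0, 6,0,0,0,0, 6,0,0,0,0, 6,0,0,0,0, 6,0,0,0,0, 6,0,0,0,0, 6,0,0,0,0]'
```

```text
time_s: 7.23
position: [0.5755, -0.1757, 0.1784]
tool_rot: [[0.184, 0.983, 0.0], [0.983, -0.184, -0.0], [-0.0, 0.0, -1.0]]
ft_force: [0.2, 0.0, 2.3]
grip_width: 0.0603
gripper_force: 1.2
time_s: 7.9
position: [0.5755, -0.1757, 0.1764]
tool_rot: [[0.184, 0.983, 0.0], [0.983, -0.184, -0.0], [-0.0, 0.0, -1.0]]
ft_force: [-0.8, 0.0, 4.2]
grip_width: 0.0595
gripper_force: 2.0
```

```bash
python3 -m crank '[6,0,0,0.1,0, 6,0,0,0.1,0, 6,0,0,0.05,0, 6,0,0,0,0, 6,0,0,0,0, 6,0,0,0,0, 6,0,0,0,0, 6,0,0,0,0]'
python3 - <<'E'
from h import *
s=env.observe();print(s["ft_force"],s["wrist_torque"],s["position"])
p=optics.get_image("wrist");cv2.imwrite("pics/w3.png",p["color"][:,:,::-1])
E
```

```text
time_s: 8.57
position: [0.5755, -0.1757, 0.1744]
tool_rot: [[0.184, 0.983, 0.001], [0.983, -0.184, -0.0], [-0.0, 0.001, -1.0]]
ft_force: [-2.2, 1.1, 8.0]
grip_width: 0.0605
gripper_force: 4.0
[-2.22063154  1.06104206  7.96904752] [ 0.19304532  0.53797845 -0.04080762] [ 0.57547573 -0.17572693  0.17439392]
```

View pics/w3.png

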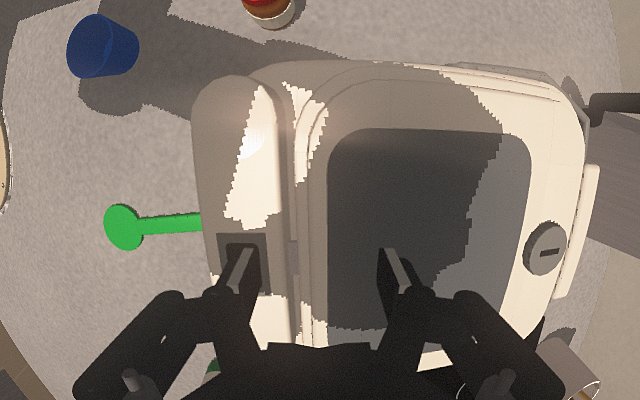

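Force rose by more than the button spring explains, so the lid is probably on the finger now. I'll raise slowly to test this: past the button's contact height, a remaining push means the lid is following.

```bash
python3 -m crank '[6,0,0,-0.1,0, 6,0,0,-0.1,0, 6,0,0,-0.1,0, 6,0,0,-0.1,0, 6,0,0,-0.1,0, 6,0,0,-0.1,0, 6,0,0,-0.1,0, 6,0,0,0,0]'; python3 -c "
from h import *
s=env.observe();print(s['ft_force'],s['wrist_torque'])"
```

```text
time_s: 9.28
position: [0.5757, -0.1758, 0.1809]
tool_rot: [[0.184, 0.983, 0.001], [0.983, -0.184, -0.0], [-0.0, 0.001, -1.0]]
ft_force: [2.6, -1.1, 3.8]
grip_width: 0.06
gripper_force: 1.2
[ 2.63042517 -1.0851731   3.75883335] [-0.11215526 -0.40218631 -0.08223013]
```

The lid is out and pushing on the back finger with 3.8 N, and the moment's sign has flipped. I'll raise another 7 mm, to about 0.157 rad.

```bash
python3 -m crank '[6,0,0,-0.1,0, 6,0,0,-0.1,0, 6,0,0,-0.1,0, 6,0,0,-0.1,0, 6,0,0,-0.1,0, 6,0,0,-0.1,0, 6,0,0,-0.1,0, 6,0,0,0,0]'; python3 - <<'E'
from h import *
s=env.observe();print(s['ft_force'],s['wrist_torque'],s["qvel"])
p=optics.get_image("wrist");q=optics.get_image("side")
a=cv2.resize(q["color"][190:290,300:440,::-1],(784,560),interpolation=2);cv2.imwrite("pics/d4.png",a)
for k in("button_top","lid_front","lid_panel"):
    for im in(q,):
        for r in spotter.look_for(im,k)[:1]:print(k,r["score"],r["at"][0]*640,r["at"][1]*400)
print(env.observe()["time_s"])
E
```

```text
time_s: 9.95
position: [0.5755, -0.1757, 0.1881]
tool_rot: [[0.184, 0.983, 0.0], [0.983, -0.184, -0.0], [-0.0, 0.0, -1.0]]
ft_force: [2.2, 0.5, 3.4]
grip_width: 0.0598
gripper_force: 1.2
[2.16772083 0.54941915 3.3974612 ] [-0.08351058 -0.32204997  0.02725785] [-0.01071513  0.08632385  0.24974795  0.05928413 -0.15277193 -0.02324045]
button_top 0.62 339.072 231.4
lid_front 0.88 379.008 230.92000000000002
lid_panel 0.71 379.328 229.8
10.2
```

View pics/d4.png

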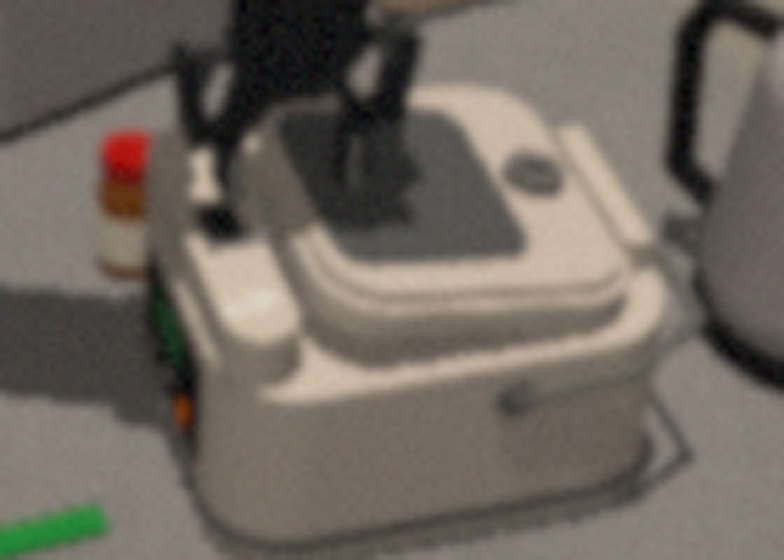

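The lid panel's front corner has risen from about (340,297) to (350,262) in the crop. That is about 26 mm, or roughly 0.15 rad. The button is clear of the finger and the cooker hasn't moved. I'll let it settle and hand in.

```bash
python3 -m crank '[6,0,0,0,0, 6,0,0,0,0, 6,0,0,0,0, 6,0,0,0,0, 6,0,0,0,0, 6,0,0,0,0, 6,0,0,0,0, 6,0,0,0,0]'; python3 -c "
from h import *
print(env.close_job())"
```

```text
time_s: 10.87
position: [0.5754, -0.1757, 0.1878]
tool_rot: [[0.184, 0.983, -0.0], [0.983, -0.184, 0.0], [0.0, -0.0, -1.0]]
ft_force: [1.5, -0.5, 2.2]
grip_width: 0.0599
gripper_force: 1.2
the job is handed in; nothing more can be done
None
```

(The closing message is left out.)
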